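# Seat the setting plate and crack open the rivet box

### The job

Get the riveting bench ready: first press the steel setting plate down until it sits level and flush in its wooden block, while the rivet box is still shut. Then pull the lid of the rivet box straight up by its handle until it breaks free of its sticky rubber seal and, without flinging it off, hold it level just above the box, with a gap of about 25 mm between lid and rim. Finish still gripping the lid and holding it there; leave the hammer, bowls and other things on the bench where they are.

Things in the scene. Friction and masses are not known exactly. Their poses are not given: they have to be found in the camera images.
- block: fixed square hardwood block, 150 x 150 mm, 40 mm high, at any yaw, on the robot's left or right; pocket in its top 94 x 94 mm, 8 mm deep. Origin: centre of its underside, z up; +x is the side where the plate starts raised. A brass bar under that edge props the plate up; stiff and springless, it sinks into the floor under about 8 N and stays down
- plate: loose square steel plate, 90 x 90 x 8 mm, 0.3 to 0.65 kg, in the block's pocket. Origin: centre of its underside; z its normal. It starts tilted about 6 degrees: its -x edge on the pocket floor, its +x edge about 9 mm proud on the brass bar. Pushed down near the raised edge it ends level, its top flush with the block's top (40 mm above the bench)
- plate_raised (a point): the point on the plate's top face to press: 30 mm from the plate's centre towards the raised (+x) edge; axes as the plate's
- box: fixed green sheet-metal rivet box, 150 mm deep (x), 180 mm wide (y), 90 mm high, walls 5 mm, on the other side of the bench from the block; yaw within 0.6 rad. Origin: centre of its underside, z up. On its left and right (+-y) sides sit two black rubber seal lips, 120 mm long, which grip 4.5 mm over the top of the lid's side edges
- lid: loose flat green lid, 150 x 180 x 5 mm, 0.25 to 0.4 kg, on the box's rim; origin: centre of the underside that rests on the rim (90 mm above the bench when shut); a 4 mm plug below it fits inside the walls. Pulled straight up, the rubber lips resist with a peak of 12 to 20 N within the first 5 mm and let go by about 15 mm of lift; after that only its weight of 2.5 to 4 N is left
- lid_handle (a point): middle of the lid's grip bar, at the lid's centre: horizontal square steel bar, 12 x 12 mm, 90 mm long along the lid's y, on a post at each end, its middle 35 mm above the lid's top face (130 mm above the bench when shut); clear space of 29 mm under it. Axes: as the lid's
- hammer: bystander, leave alone: hammer lying at the far side of the bench
- bowl: bystander, leave alone: black bowl of copper rivets, 120 mm across, 35 mm high
- dish: bystander, leave alone: small dark steel dish of rivets, 68 mm across, 22 mm high, near the middle front
- dolly: bystander, leave alone: dark steel dolly block 60 x 120 x 40 mm
- oilcan: bystander, leave alone: aluminium can, 54 mm across, 90 mm high
- wrench: bystander, leave alone: wrench lying flat
- punch: bystander, leave alone: steel rivet punch standing up, 34 mm across, 50 mm high
There are look-alikes about, which are no part of the job. What is shaped like the block but blue or purple is not meant.

How it is judged:
By the outcome, as a careful person would: the job done as asked, in the order asked, and still so for the second after the job is handed in, while the arm keeps its last pose, push and grip.
It also fails if it takes over 48 s, if anything falls off the work surface, if the arm or the gripper's body presses on something with over 40 N, if the wrist force passes 120 N, or if a joint passes its speed limit or range.

### The arm

A 6-joint arm with a two-finger parallel gripper is mounted at the origin on the work surface. World frame = base frame: x ahead of the robot, y to its left, z up, the work surface at z = 0. Lengths are in m, angles in rad, forces in N, time in s.
With the tool pointing down it reaches from about 0.375 to 0.975 m from the base axis. Payload 3.8 kg.
Tool frame: the origin (TCP) lies midway between the tips of the shut fingers; the grasp point (between the pads) lies 19 mm behind it; z points along the fingers, y is the line along which they close (so a half turn about z gives the same grasp; the last joint's range is limited). The gripper opens to 85 mm and grips with 20 to 120 N. Pads are 22 mm wide; open, the fingers measure 114 mm over their backs; the gripper's body (76 mm by 85 mm) begins 54 mm behind the grasp point. The pads swing forward as they close: fully open they stand 13 mm farther back than shut.
Start: joints at [1.134, 0.264, 1.604, -0, 1.274, -0.037], TCP at [0.263, 0.622, 0.231] pointing down, gripper open.
Joint ranges: [-2.63, 2.63], [-0.94, 2.18], [0.31, 2.57], [-1.31, 4.45], [0, 2.66], [-2.55, 2.55]. Speed limits (rad/s): [2.57, 2.57, 3.14, 3.14, 3.14, 3.14].

### API

Orientations are given as a rotation vector (axis times angle).
In Python, from workcell import bot, cams gives the robot as it stands.
- The arm moves only by the tool play_rows, never from a script. Its argument "rows" is a list of rows, each a list of 2 entries, a list of its own where there are three numbers: the shift along the tool's x, y, z scaled (see below), then the turn, a rotation vector about the tool's x, y, z scaled (see below). A call has 1 to 20 rows; each row is the pose to reach, as a shift and turn from the pose commanded when the call began, along the tool's axes at that moment; what a row does not reach only later rows make up. The controller multiplies each number of a shift by 250 mm and each number of a turn by 45 degrees. A row lasts 1/12 s, in which the tool goes at most 41.7 mm and 7.16 degrees, less where a joint would pass 70% of its speed; a pose out of reach is approached as far as the arm can. A call with a number of a shift or a turn outside -1 to 1 is refused whole. A call with a gripper value outside its range is refused whole. "claw" is the opening, from -1 (shut) to 1 (fully open), set as the call begins (left out, the last holds). The fingers move at their own pace and stop on an object; "newtons" is the grip in N (left out, the last holds). Time passes only in rows, so rows that repeat a pose let the fingers close. It gives the time, the measured TCP pose, the force, the opening and the grip force at its end, in the units of the state.
- bot.read_state(): the state, without advancing time (a new reading comes with each control period).
- cams.read_camera(name): name is "scene" or "top"; returns a dict with "image" (400x640x3 uint8, red, green, blue), "K" (3x3 intrinsics, pixels), "T" (4x4, takes a point from camera to world coordinates). Camera axes: x right, y down, z forward; pixel columns grow to the right and rows downward; lengths in m; the calibration is good to about 2 mm. A picture is of the moment at which its call begins. There is no depth.
- bot.finish_job(): hands the job in; it is judged then, once.
The state is a dict: "time": time; "q": joint angles; "joint_vel": joint speeds; "joint_torque": joint torques, N m; "tool_pos": TCP position; "tcp_rot": TCP orientation; "wrist_force": force on the tool from outside, world axes, zero at the start; "torque": the same for the moment, N m; "width": opening from 0.0 (shut) to 1.0 (fully open); "grip_force": force on a finger pad.
Only numpy, scipy, OpenCV 4.12 (cv2) and the standard library are available. Lean on these libraries where they do the work, as an engineer would, in place of code of your own. Each camera call takes 0.05 s, during which the arm holds its last target. There are 200 camera calls.

## Working session

There is one attempt and no reset: what is moved stays moved. The work goes in short steps, Python scripts to look and compute and a tool call to move; the robot and the scene stay as the last step left them, time stands still between calls to the robot, and variables do not carry over. Pictures are saved under pics/ and viewed, at most 10 in all, crops included, and the job is handed in when it is done.

Besides the shell and the picture viewer there is one more tool, called after ">>>" in YAML: its name, and indented under it one key for each argument. play_rows: Moves the arm, as the interface text tells. Its arguments: {"type":"object","properties":{"rows":{"type":"array","items":{"type":"array"}},"claw":{"type":"number"},"newtons":{"type":"number"}},"required":["rows"]}

```bash
mkdir -p pics; python3 - <<'E'
from workcell import bot,cams
import cv2,numpy as np,pickle
d={}
for n in("scene","top"):
    c=cams.read_camera(n); d[n]=c; cv2.imwrite(f"pics/{n}0.png",c["image"][:,:,::-1]); print(n,c["K"].tolist(),c["T"].round(4).tolist())
pickle.dump(d,open("c0.pkl","wb"))
print(bot.read_state())
E
```

```text
scene [[383.6229199941142, 0.0, 313.1779965534507], [0.0, 383.6229199941142, 197.9696049100358], [0.0, 0.0, 1.0]] [[0.7444, 0.5545, -0.372, 0.9161], [0.6677, -0.6228, 0.4077, -0.4169], [-0.0056, -0.5519, -0.8339, 0.9758], [0.0, 0.0, 0.0, 1.0]]
top [[405.29384618312093, 0.0, 318.85860373190013], [0.0, 405.29384618312093, 200.9913143576752], [0.0, 0.0, 1.0]] [[0.0181, -0.9948, 0.1002, 0.4324], [-0.9998, -0.0187, -0.0055, 0.0088], [0.0074, -0.1001, -0.995, 1.2811], [0.0, 0.0, 0.0, 1.0]]
{'time': 0.1, 'q': array([ 1.13411923e+00,  2.64681778e-01,  1.60528673e+00,  2.06221415e-05,
        1.27372119e+00, -3.68925228e-02]), 'joint_vel': array([ 1.11819104e-03, -9.28647562e-04, -3.75067467e-03, -1.91626623e-05,
        1.97484049e-03,  4.12673823e-04]), 'joint_torque': array([ 9.75652874e-04, -5.16703963e+01, -3.68592918e+01,  8.67372751e-05,
        6.21595042e-03,  2.44041655e-05]), 'tool_pos': array([0.26242153, 0.62114969, 0.23005725]), 'tcp_rot': array([-0.62371398, -3.07853278,  0.00319433]), 'wrist_force': array([ 0.8396905 , -0.38185594, -0.46815766]), 'torque': array([-0.00461808, -0.01641797, -0.03342792]), 'grip_force': 0.0, 'width': 1.0021882973466791}
```

View pics/scene0.png

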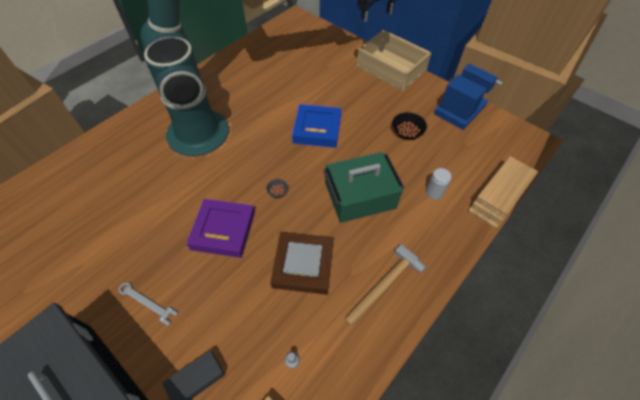

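View pics/top0.png

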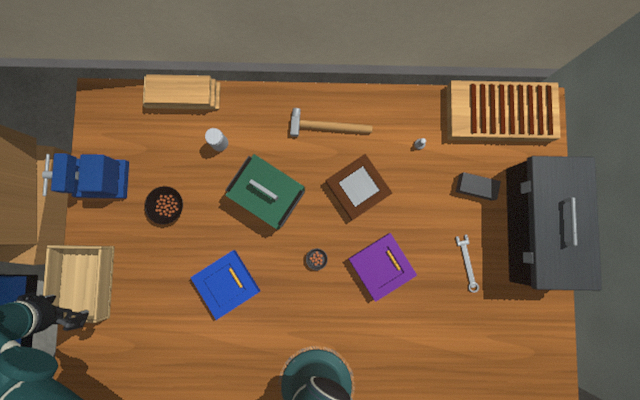

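The top view shows three block shapes: brown with a steel plate at (357,188), blue at (225,285) and purple at (381,267). The brown one fits, since it is wood and has the plate. The green box is at (264,192) with its handle at (262,190). I'll confirm this in enlarged crops.

```bash
python3 - <<'E'
import cv2,numpy as np
t=cv2.imread("pics/top0.png");s=cv2.imread("pics/scene0.png")
r=lambda im,x,y,w,h,k:cv2.resize(im[y:y+h,x:x+w],None,fx=k,fy=k,interpolation=cv2.INTER_CUBIC)
cv2.imwrite("pics/blk.png",np.hstack([r(t,317,148,80,80,5),r(s,263,223,80,80,5)]))
cv2.imwrite("pics/box.png",np.hstack([r(t,215,145,100,100,4),r(s,315,140,100,100,4)]))
E
```

```text
(no output)
```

View pics/blk.png

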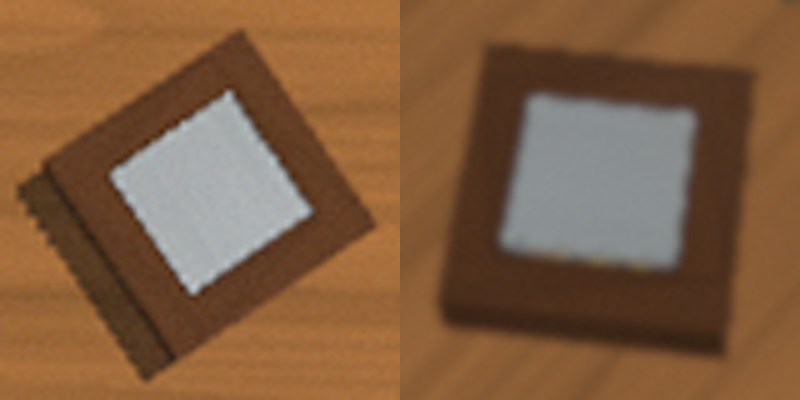

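View pics/box.png

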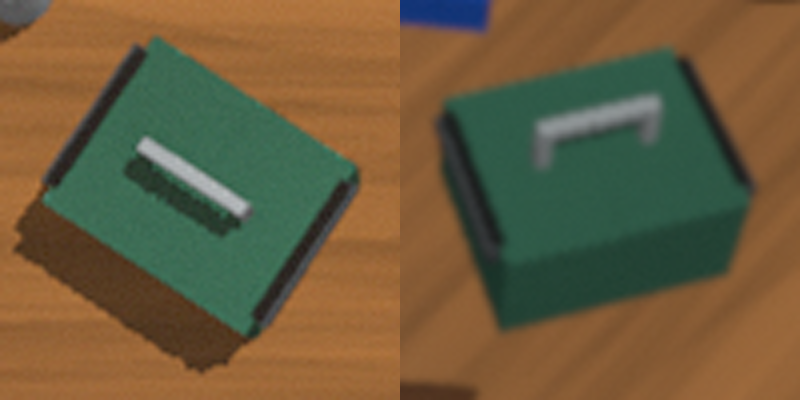

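The block crop shows a brown block with a steel plate. A brass strip shows under the plate edge nearest the bottom of the scene view, at scene pixels (289,275) to (313,276), so that is the raised side. The box crop shows the lid corners and the bar ends clearly.

```bash
cat > h.py <<'E'
import numpy as np,pickle
from scipy.spatial.transform import Rotation as R
d=pickle.load(open("c0.pkl","rb"))
def px(n,p,z):
    c=d[n];p=np.atleast_2d(p);v=np.c_[p,np.ones(len(p))]@np.linalg.inv(c["K"]).T@c["T"][:3,:3].T
    o=c["T"][:3,3];return o+v*((z-o[2])/v[:,2])[:,None]
E
python3 - <<'E'
from h import *
T=lambda a,o,k:(np.array(a)+.5)/k-.5+o
def show(n,P): print(n,P[:,:2].round(4).tolist(),"mean",P.mean(0).round(4),"edges",[(round(float(np.hypot(*e)),3),round(float(np.arctan2(e[1],e[0])),3)) for e in (np.roll(P,-1,0)-P)[:,:2]])
show("blk top",px("top",T([(242,30),(376,224),(175,357),(45,163)],(317,148),5),.04))
show("blk scene",px("scene",T([(88,45),(355,73),(322,330),(42,300)],(263,223),5),.04))
show("plate top",px("top",T([(232,92),(312,211),(194,295),(110,174)],(317,148),5),.044))
show("brass",px("scene",T([(130,256),(250,268)],(263,223),5),.04))
show("lid top",px("top",T([(155,38),(357,172),(250,335),(45,200)],(215,145),4),.095))
show("lid scene",px("scene",T([(275,48),(352,195),(100,262),(45,100)],(315,140),4),.095))
show("bar top",px("top",T([(142,143),(246,212)],(215,145),4),.136))
show("bar scene",px("scene",T([(138,127),(260,102)],(315,140),4),.136))
from workcell import bot
s=bot.read_state();print(R.from_rotvec(s["tcp_rot"]).as_matrix().round(3))
E
```

```text
blk top [[0.7086, -0.1392], [0.5883, -0.2229], [0.5038, -0.0995], [0.6224, -0.0178]] mean [ 0.6058 -0.1198  0.04  ] edges [(0.146, -2.534), (0.15, 2.171), (0.144, 0.603), (0.149, -0.954)]
blk scene [[0.505, -0.1031], [0.6265, -0.0181], [0.7083, -0.1407], [0.5913, -0.224]] mean [ 0.6078 -0.1215  0.04  ] edges [(0.148, 0.611), (0.147, -0.982), (0.144, -2.523), (0.149, 2.191)]
plate top [[0.6685, -0.1328], [0.5951, -0.1826], [0.5418, -0.1104], [0.6157, -0.0579]] mean [ 0.6053 -0.1209  0.044 ] edges [(0.089, -2.545), (0.09, 2.206), (0.091, 0.618), (0.092, -0.957)]
brass [[0.6083, -0.1768], [0.659, -0.1404]] mean [ 0.6336 -0.1586  0.04  ] edges [(0.062, 0.624), (0.062, -2.518)]
lid top [[0.6882, 0.1994], [0.5907, 0.0471], [0.4692, 0.1226], [0.5655, 0.276]] mean [0.5784 0.1613 0.095 ] edges [(0.181, -2.141), (0.143, 2.586), (0.181, 1.01), (0.145, -0.558)]
lid scene [[0.569, 0.2769], [0.6884, 0.2039], [0.5925, 0.0442], [0.4729, 0.1253]] mean [0.5807 0.1626 0.095 ] edges [(0.14, -0.548), (0.186, -2.112), (0.144, 2.545), (0.179, 1.006)]
bar top [[0.6031, 0.1994], [0.5551, 0.1239]] mean [0.5791 0.1617 0.136 ] edges [(0.089, -2.138), (0.089, 1.004)]
bar scene [[0.5567, 0.1247], [0.6063, 0.198]] mean [0.5815 0.1613 0.136 ] edges [(0.088, 0.976), (0.088, -2.165)]
[[-0.921  0.389 -0.001]
 [ 0.389  0.921 -0.002]
 [ 0.    -0.002 -1.   ]]
```

Block centre is about (0.6065, -0.1205), with the raised side towards -0.957 rad. The press point is therefore about (0.624, -0.145). The bar is centred at (0.580, 0.1615) and runs along 1.0 rad. I'll move with the gripper shut.

>>> play_rows:
  rows:
    - [[-0.84,-0.753,0],[0,0,0]]
    - [[-0.84,-0.753,0],[0,0,0]]
    - [[-0.84,-0.753,0],[0,0,0]]
    - [[-0.84,-0.753,0],[0,0,0]]
    - [[-0.84,-0.753,0],[0,0,0]]
    - [[-0.84,-0.753,0],[0,0,0]]
    - [[-0.84,-0.753,0],[0,0,0]]
    - [[-0.84,-0.753,0],[0,0,0]]
  claw: -1
  newtons: 60

```text
time: 0.77
tool_pos: [0.3845, 0.3615, 0.2307]
tcp_rot: [0.63, 3.077, -0.005]
wrist_force: [-0.1, 0.6, 0.4]
width: -0.002
grip_force: 0.0
```

>>> play_rows:
  rows:
    - [[-0.84,-0.753,0],[0,0,0]]
    - [[-0.84,-0.753,0],[0,0,0]]
    - [[-0.84,-0.753,0],[0,0,0]]
    - [[-0.84,-0.753,0],[0,0,0]]
    - [[-0.84,-0.753,0],[0,0,0]]
    - [[-0.84,-0.753,0],[0,0,0]]
    - [[-0.84,-0.753,0],[0,0,0]]
    - [[-0.84,-0.753,0],[0,0,0]]

```text
time: 1.43
tool_pos: [0.505, 0.1071, 0.231]
tcp_rot: [0.631, 3.076, -0.003]
wrist_force: [0.3, 0.8, 0.3]
width: 0.005
grip_force: 0.0
```

>>> play_rows:
  rows:
    - [[-0.84,-0.753,0],[0,0,0.711]]
    - [[-0.84,-0.753,0],[0,0,0.711]]
    - [[-0.84,-0.753,0],[0,0,0.711]]
    - [[-0.84,-0.753,0],[0,0,0.711]]
    - [[-0.84,-0.753,0],[0,0,0.711]]
    - [[-0.84,-0.753,0],[0,0,0.711]]
    - [[-0.84,-0.753,0],[0,0,0.711]]
    - [[-0.84,-0.753,0],[0,0,0.711]]
    - [[-0.84,-0.753,0.52],[0,0,0.711]]
    - [[-0.84,-0.753,0.52],[0,0,0.711]]
    - [[-0.84,-0.753,0.52],[0,0,0.711]]
    - [[-0.84,-0.753,0.52],[0,0,0.711]]
    - [[-0.84,-0.753,0.52],[0,0,0.711]]
    - [[-0.84,-0.753,0.52],[0,0,0.711]]
    - [[-0.84,-0.753,0.52],[0,0,0.711]]

```text
time: 2.68
tool_pos: [0.6258, -0.1436, 0.1048]
tcp_rot: [1.445, 2.784, 0.002]
wrist_force: [0.3, -0.2, 0.9]
width: 0.0
grip_force: 0.0
```

>>> play_rows:
  rows:
    - [[0,0,0.1],[0,0,0]]
    - [[0,0,0.16],[0,0,0]]
    - [[0,0,0.16],[0,0,0]]
    - [[0,0,0.16],[0,0,0]]

```text
time: 3.02
tool_pos: [0.6244, -0.1438, 0.0634]
tcp_rot: [1.447, 2.786, 0.001]
wrist_force: [-0.2, 0.5, 0.1]
width: -0.003
grip_force: 0.0
```

```bash
python3 - <<'E'
from workcell import bot,cams
import cv2,numpy as np
print(bot.read_state()["tool_pos"],bot.read_state()["wrist_force"])
r=lambda im,x,y,w,h,k:cv2.resize(im[y:y+h,x:x+w],None,fx=k,fy=k,interpolation=cv2.INTER_CUBIC)[:,:,::-1]
cv2.imwrite("pics/pre.png",np.hstack([r(cams.read_camera("top")["image"],317,148,80,80,5),r(cams.read_camera("scene")["image"],263,223,80,80,5)]))
E
```

```text
[ 0.62440081 -0.14378427  0.06336162] [-0.21075158  0.52263815  0.14097529]
```

View pics/pre.png

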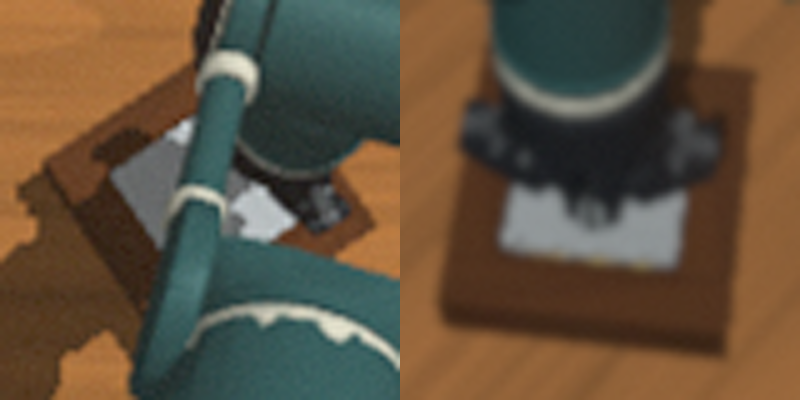

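The fingertips sit over the plate's centreline near the raised edge, at scene crop (590,220), and the brass is still visible. Now I'll press down gently.

>>> play_rows:
  rows:
    - [[0,0,0.01],[0,0,0]]
    - [[0,0,0.02],[0,0,0]]
    - [[0,0,0.03],[0,0,0]]
    - [[0,0,0.04],[0,0,0]]
    - [[0,0,0.05],[0,0,0]]
    - [[0,0,0.055],[0,0,0]]
    - [[0,0,0.06],[0,0,0]]
    - [[0,0,0.06],[0,0,0]]
    - [[0,0,0.06],[0,0,0]]

```text
time: 3.87
tool_pos: [0.6234, -0.1439, 0.0468]
tcp_rot: [1.448, 2.788, -0.0]
wrist_force: [-1.7, -0.2, 5.4]
width: -0.001
grip_force: 2.4
```

Contact at 0.0468 with 5.4 N. I'll keep going in small steps.

>>> play_rows:
  rows:
    - [[0,0,0.006],[0,0,0]]
    - [[0,0,0.012],[0,0,0]]
    - [[0,0,0.018],[0,0,0]]
    - [[0,0,0.02],[0,0,0]]
    - [[0,0,0.02],[0,0,0]]

```text
time: 4.28
tool_pos: [0.6236, -0.1442, 0.042]
tcp_rot: [1.448, 2.787, -0.001]
wrist_force: [-0.3, -0.9, 4.9]
width: 0.001
grip_force: 2.5
```

>>> play_rows:
  rows:
    - [[0,0,0.004],[0,0,0]]
    - [[0,0,0.008],[0,0,0]]
    - [[0,0,0.01],[0,0,0]]
    - [[0,0,0.01],[0,0,0]]
    - [[0,0,0.01],[0,0,0]]

```text
time: 4.7
tool_pos: [0.6237, -0.1443, 0.0401]
tcp_rot: [1.447, 2.787, -0.001]
wrist_force: [-3.0, -1.0, 7.4]
width: 0.0
grip_force: 4.0
```

Nearly at the floor. I'll push a bit more to get a clear bottoming force.

>>> play_rows:
  rows:
    - [[0,0,0.004],[0,0,0]]
    - [[0,0,0.008],[0,0,0]]
    - [[0,0,0.008],[0,0,0]]
    - [[0,0,0.008],[0,0,0]]

```text
time: 5.03
tool_pos: [0.6238, -0.1444, 0.04]
tcp_rot: [1.447, 2.787, -0.001]
wrist_force: [-7.2, -0.7, 19.3]
width: -0.002
grip_force: 9.2
```

It bottomed out at 0.0400 with the force rising to 19 N. I'll lift and move towards the box, opening the gripper.

>>> play_rows:
  rows:
    - [[0,0,-0.1],[0,0,0]]
    - [[0,0,-0.26],[0,0,0]]
    - [[0,0,-0.42],[0,0,0]]
    - [[0,0,-0.58],[0,0,0]]
    - [[0,0,-0.74],[0,0,0]]
    - [[0,0,-0.74],[0,0,0]]
    - [[0.55,0.28,-0.74],[0,0,0.753]]
    - [[0.55,0.28,-0.74],[0,0,0.753]]
    - [[0.55,0.28,-0.74],[0,0,0.753]]
    - [[0.55,0.28,-0.74],[0,0,0.753]]
    - [[0.55,0.28,-0.74],[0,0,0.753]]
    - [[0.55,0.28,-0.74],[0,0,0.753]]
    - [[0.55,0.28,-0.74],[0,0,0.753]]

```text
time: 6.12
tool_pos: [0.6013, 0.0093, 0.2212]
tcp_rot: [-2.193, -2.249, 0.001]
wrist_force: [-0.6, -0.6, 0.5]
width: -0.002
grip_force: 0.0
```

>>> play_rows:
  rows:
    - [[0,0,0],[0,0,0]]
    - [[0,0,0],[0,0,0]]
    - [[0,0,0],[0,0,0]]
  claw: 1

```text
time: 6.37
tool_pos: [0.6016, 0.008, 0.2216]
tcp_rot: [-2.198, -2.244, 0.0]
wrist_force: [-0.9, -0.2, 0.4]
width: 0.421
grip_force: 0.0
```

>>> play_rows:
  rows:
    - [[0.3,-0.04,0],[0,0,0.4]]
    - [[0.616,-0.074,0],[0,0,0.753]]
    - [[0.616,-0.074,0],[0,0,0.753]]
    - [[0.616,-0.074,0],[0,0,0.753]]
    - [[0.616,-0.074,0],[0,0,0.753]]
    - [[0.616,-0.074,0],[0,0,0.753]]
    - [[0.616,-0.074,0],[0,0,0.753]]
    - [[0.616,-0.074,0],[0,0,0.753]]
    - [[0.616,-0.074,0],[0,0,0.753]]

```text
time: 7.12
tool_pos: [0.58, 0.1613, 0.2217]
tcp_rot: [2.756, 1.507, -0.0]
wrist_force: [0.2, -0.0, 0.2]
width: 1.0
grip_force: 0.0
```

```bash
python3 - <<'E'
from workcell import bot,cams
import cv2,numpy as np
s=bot.read_state();print(s["time"],s["tool_pos"],s["q"].round(3),2*np.arctan2(s["tcp_rot"][1],s["tcp_rot"][0]))
r=lambda im,x,y,w,h,k:cv2.resize(im[y:y+h,x:x+w],None,fx=k,fy=k,interpolation=cv2.INTER_CUBIC)[:,:,::-1]
c=cams.read_camera("scene")["image"]
cv2.imwrite("pics/both.png",np.hstack([r(c,303,110,100,100,4),r(c,263,223,80,80,5)]))
E
```

```text
7.1167 [0.58002349 0.16127869 0.22173907] [ 0.23   0.133  1.777 -0.     1.231  0.8  ] 1.0007661763192661
```

View pics/both.png

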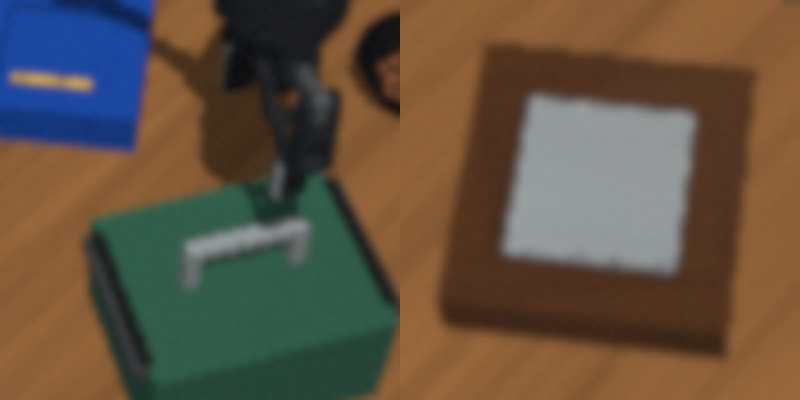

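The brass is no longer visible and the plate is flush. The gripper is centred above the handle. Now I'll descend and grip.

>>> play_rows:
  rows:
    - [[0,0,0.08],[0,0,0]]
    - [[0,0,0.16],[0,0,0]]
    - [[0,0,0.24],[0,0,0]]
    - [[0,0,0.32],[0,0,0]]
    - [[0,0,0.38],[0,0,0]]
    - [[0,0,0.42],[0,0,0]]
    - [[0,0,0.445],[0,0,0]]
    - [[0,0,0.445],[0,0,0]]
    - [[0,0,0.445],[0,0,0]]

```text
time: 7.92
tool_pos: [0.5801, 0.1624, 0.1109]
tcp_rot: [2.757, 1.507, 0.001]
wrist_force: [0.4, -0.1, 0.2]
width: 1.001
grip_force: 0.0
```

>>> play_rows:
  rows:
    - [[0,0,0],[0,0,0]]
    - [[0,0,0],[0,0,0]]
    - [[0,0,0],[0,0,0]]
    - [[0,0,0],[0,0,0]]
    - [[0,0,0],[0,0,0]]
    - [[0,0,0],[0,0,0]]
    - [[0,0,0],[0,0,0]]
    - [[0,0,0],[0,0,0]]
    - [[0,0,0],[0,0,0]]
    - [[0,0,0],[0,0,0]]
  claw: -1
  newtons: 100

```text
time: 8.75
tool_pos: [0.5799, 0.1628, 0.1111]
tcp_rot: [2.756, 1.507, 0.001]
wrist_force: [-0.9, -0.7, 4.8]
width: 0.116
grip_force: 98.3
```

Firmly gripped, so I'll pull straight up slowly.

>>> play_rows:
  rows:
    - [[0,0,-0.003],[0,0,0]]
    - [[0,0,-0.006],[0,0,0]]
    - [[0,0,-0.009],[0,0,0]]
    - [[0,0,-0.012],[0,0,0]]
    - [[0,0,-0.015],[0,0,0]]
    - [[0,0,-0.018],[0,0,0]]
    - [[0,0,-0.021],[0,0,0]]
    - [[0,0,-0.024],[0,0,0]]
    - [[0,0,-0.027],[0,0,0]]
    - [[0,0,-0.03],[0,0,0]]

```text
time: 9.58
tool_pos: [0.5782, 0.1622, 0.1167]
tcp_rot: [-2.756, -1.507, 0.005]
wrist_force: [1.1, -0.8, -17.1]
width: 0.119
grip_force: 97.5
```

>>> play_rows:
  rows:
    - [[0,0,-0.003],[0,0,0]]
    - [[0,0,-0.006],[0,0,0]]
    - [[0,0,-0.009],[0,0,0]]
    - [[0,0,-0.012],[0,0,0]]
    - [[0,0,-0.015],[0,0,0]]
    - [[0,0,-0.018],[0,0,0]]
    - [[0,0,-0.021],[0,0,0]]
    - [[0,0,-0.024],[0,0,0]]
    - [[0,0,-0.027],[0,0,0]]
    - [[0,0,-0.03],[0,0,0]]

```text
time: 10.42
tool_pos: [0.5802, 0.1626, 0.1262]
tcp_rot: [2.756, 1.507, 0.002]
wrist_force: [-1.0, -0.7, -4.1]
width: 0.118
grip_force: 99.4
```

It broke free smoothly and the lift is about 15 mm. 10 mm more.

>>> play_rows:
  rows:
    - [[0,0,-0.004],[0,0,0]]
    - [[0,0,-0.008],[0,0,0]]
    - [[0,0,-0.012],[0,0,0]]
    - [[0,0,-0.016],[0,0,0]]
    - [[0,0,-0.02],[0,0,0]]
    - [[0,0,-0.024],[0,0,0]]
    - [[0,0,-0.028],[0,0,0]]
    - [[0,0,-0.032],[0,0,0]]
    - [[0,0,-0.036],[0,0,0]]
    - [[0,0,-0.039],[0,0,0]]
    - [[0,0,-0.039],[0,0,0]]
    - [[0,0,-0.039],[0,0,0]]
    - [[0,0,-0.039],[0,0,0]]
    - [[0,0,-0.039],[0,0,0]]
    - [[0,0,-0.039],[0,0,0]]

```text
time: 11.67
tool_pos: [0.5796, 0.1626, 0.1352]
tcp_rot: [-2.757, -1.507, 0.0]
wrist_force: [0.5, -0.6, -2.4]
width: 0.116
grip_force: 99.4
```

```bash
python3 - <<'E'
from workcell import bot,cams
import cv2,numpy as np
s=bot.read_state();print(s["time"],s["tool_pos"],s["tcp_rot"],s["wrist_force"],s["torque"])
r=lambda im,x,y,w,h,k:cv2.resize(im[y:y+h,x:x+w],None,fx=k,fy=k,interpolation=cv2.INTER_CUBIC)[:,:,::-1]
c=cams.read_camera("scene")["image"]
cv2.imwrite("pics/end.png",r(c,263,110,160,120,5))
E
```

```text
11.6667 [0.57961741 0.16262046 0.13519423] [-2.75655319e+00 -1.50690997e+00  2.64876720e-04] [ 0.51141037 -0.56616052 -2.39909154] [-0.01390678  0.02585039  0.03644369]
```

View pics/end.png

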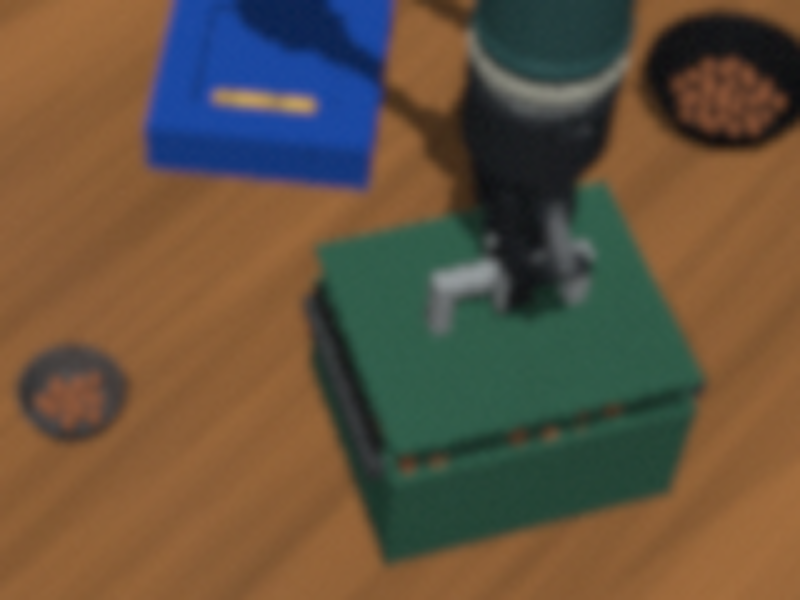

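```bash
python3 - <<'E'
from h import *
c=d["scene"]
def pr(P): q=(np.array(P)-c["T"][:3,3])@c["T"][:3,:3]@c["K"].T; q=q[:,:2]/q[:,2:]; return ((q-(263,110)+.5)*5-.5).round(0).tolist()
y=-.5708;A=np.array([[np.cos(y),-np.sin(y)],[np.sin(y),np.cos(y)]])
for z in(.09,.095,.110,.115,.119,.123):
    print(z,pr([[*(np.array([.58,.162])+A@np.array(k)),z] for k in[(.075,.09),(.075,-.09),(-.075,-.09),(-.075,.09)]]))
E
```

```text
0.09 [[696.0, 410.0], [389.0, 483.0], [312.0, 275.0], [599.0, 211.0]]
0.095 [[698.0, 404.0], [390.0, 478.0], [312.0, 270.0], [601.0, 206.0]]
0.11 [[703.0, 389.0], [391.0, 463.0], [313.0, 253.0], [604.0, 189.0]]
0.115 [[705.0, 384.0], [392.0, 458.0], [313.0, 248.0], [605.0, 184.0]]
0.119 [[706.0, 380.0], [392.0, 454.0], [313.0, 243.0], [606.0, 179.0]]
0.123 [[708.0, 375.0], [393.0, 450.0], [313.0, 239.0], [608.0, 175.0]]
```

The observed corners (705,380), (390,455), (316,245) and (605,183) match a level lid raised about 23–24 mm. I'll trim up 1 mm and settle.

>>> play_rows:
  rows:
    - [[0,0,-0.002],[0,0,0]]
    - [[0,0,-0.004],[0,0,0]]
    - [[0,0,-0.005],[0,0,0]]
    - [[0,0,-0.005],[0,0,0]]
    - [[0,0,-0.005],[0,0,0]]
    - [[0,0,-0.005],[0,0,0]]
    - [[0,0,-0.005],[0,0,0]]
    - [[0,0,-0.005],[0,0,0]]

```text
time: 12.38
tool_pos: [0.5797, 0.1627, 0.1365]
tcp_rot: [-2.757, -1.507, 0.0]
wrist_force: [0.6, 0.2, -2.3]
width: 0.115
grip_force: 99.4
```

```bash
python3 -c "
from workcell import bot
s=bot.read_state();print(s['tool_pos'],s['grip_force']);print(bot.finish_job())"
```

```text
[0.57967897 0.16266668 0.13651749] 99.4400703907013
the job is handed in; nothing more can be done
None
```

I pressed the setting plate flush first, then pulled the lid free of its seal; I handed the job in with the lid still gripped and held level about 25 mm above the rim.

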